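# Lock the carrier disc on a tube rotator with a spring clip

### The arm

A 7-joint arm with a two-finger parallel gripper is mounted at the origin on a cart in front of the work surface, level with it; the furniture and walls round the work are solid. World frame = base frame: x ahead of the robot, y to its left, z up, the work surface at z = 0. Lengths are in m, angles in rad, forces in N, time in s.
With the tool pointing down it reaches from about 0.4 to 0.875 m from the base axis. Payload 19.3 kg.
Tool frame: the origin (TCP) lies midway between the tips of the shut fingers; the grasp point (between the pads) lies 19 mm behind it (ctrl.grasp_offset is the distance from the TCP to the grasp point, in m); z points along the fingers, y is the line along which they close (so a half turn about z gives the same grasp; the last joint's range is limited). The gripper opens to 85 mm and grips with 20 to 120 N. Pads are 22 mm wide; open, the fingers measure 114 mm over their backs; the gripper's body (76 mm by 85 mm) begins 54 mm behind the grasp point. The pads swing forward as they close: fully open they stand 13 mm farther back than shut.
Start: joints at [1.066, 0.521, -0.036, 1.599, 0.021, 1.021, -0.113], TCP at [0.263, -0.567, 0.231] pointing down, gripper open.
Joint ranges: [-2.91, 2.91], [-0.3, 2.13], [-1.5, 1.42], [0.17, 2.43], [-1.26, 4.41], [0.16, 1.93], [-2.52, 2.52]. Speed limits (rad/s): [1.89, 1.89, 2.39, 2.39, 3.01, 3.01, 3.01].

### API

Orientations are given as a rotation vector (axis times angle).
In Python, from rig import ctrl gives the robot as it stands.
- The arm moves only by the tool step_arm, never from a script. Its argument "commands" is one flat list of numbers, 7 for each row, row after row: the gripper's target within -1 to 1 (fully open at 1, half-way at 0, shut at -1), then the shift along the tool's x, y, z in mm, then the turn, a rotation vector about the tool's x, y, z in degrees. In form: [fingers, x, y, z, ax, ay, az, fingers, x, y, z, ax, ay, az, ...]. A call has 1 to 10 rows; each row shifts and turns the commanded pose from where the row before left it, along the tool's axes as they then stand; what a row does not reach is not made up. A row lasts 1/10 s, in which the tool goes at most 50 mm and 8.59 degrees, less where a joint would pass 70% of its speed; a pose out of reach is approached as far as the arm can. A call with a gripper value outside its range is refused whole. The fingers move at their own pace and stop on an object; "newtons" is the grip in N (left out, the last holds). Time passes only in rows, so rows that do not move let the fingers close. It gives the time, the measured TCP pose, the force, the opening and the grip force at its end, in the units of the state.
- ctrl.observe(): the state, without advancing time (a new reading comes with each control period).
- ctrl.capture(name): name is "side" or "top" or "wrist"; returns a dict with "image" (420x560x3 uint8, red, green, blue), "range_z" (420x560 float32, m along the optical axis (not along the pixel's ray), 0 where there is no reading), "fx", "fy", "cx", "cy" (pixels), "T" (4x4, takes a point from camera to world coordinates). Camera axes: x right, y down, z forward; pixel columns grow to the right and rows downward; lengths in m; the calibration is good to about 2 mm. A picture is of the moment at which its call begins.
- ctrl.finish_job(): hands the job in; it is judged then, once.
The state is a dict: "time": time; "joints": joint angles; "qvel": joint speeds; "joint_efforts": joint torques, N m; "eef_pos": TCP position; "tool_rot": TCP orientation; "wrist_force": force on the tool from outside, world axes, zero at the start; "torque": the same for the moment, N m; "opening": opening from 0.0 (shut) to 1.0 (fully open); "grip_force": force on a finger pad.
Only numpy, scipy, OpenCV 4.12 (cv2) and the standard library are available. Lean on these libraries where they do the work, as an engineer would, in place of code of your own. Each camera call takes 0.05 s, during which the arm holds its last target. There are 200 camera calls.

### The job

The carrier disc of the tube rotator is back on its tilted spindle but neither home nor locked. Press the disc's black hub fully home along the spindle, so that the spindle's cross hole shows above it; the spindle may stand turned either way. Then take the red-looped spring clip from the bench and push its straight leg through the cross hole, the clip flat over the hub, until its bow snaps over the spindle. Let go, and do not disturb the small reagent bottle, the specimen cup or the timer.

Things in the scene. Friction and masses are not known exactly. Their poses are not given: they have to be found in the camera images.
- rotator: tube rotator: fixed base 190 x 170 x 34 mm with two upright cheeks that carry a grey motor head 98 mm above the bench; origin on the bench under the head's pivot, x points away from the knob panel, z up. The head leans over the panel, towards -x of this frame
- rotator_tilt (a joint): lean of the head and spindle from vertical, rad (0 upright); clamped, does not give
- hole_centre (a point): middle of the cross hole in the spindle, 107 mm from the head's pivot. Frame fixed to the motor head, not to the spindle: z along the spindle, outwards; y level, as the rotator's y. The hole is square to z, open at both ends, 20 mm long, 8 mm across, and runs up to 0.75 rad either way of y: this angle is not measured, so look, or feel for it with the leg's tip (slides through freely within 0.12 rad, jams beyond 0.3)
- spindle_end (a point): centre of the rounded free end of the steel spindle, 20 mm thick, 23 mm beyond hole_centre; same axes. The spindle can stand turned in its stopped gear motor, which holds it stiffly (gives way only at 0.7 N m). The disc turns with it: the cross hole runs in line with the two opposite vials clipped on the disc (its other four places are empty)
- carrier (a joint): how far the carrier stands off its home position along the spindle, m (0 home, against a stop; hub top then 7.5 mm below hole_centre). Starts 12 to 18 mm off, where the hub covers the hole. Stays where it is left; sliding takes about 7 N. The hub has a flat top, 56 mm wide, that the spindle sticks out of, its flange 10 mm thick on a 43 mm neck; the white disc (172 mm wide) lies 50 mm and the two vials in its blue clips 36 mm below the hub top
- clip: spring clip (R-clip) lying flat on the bench, 122 mm long, of 6 mm steel wire, 85 g. Origin under the rear end of the straight leg; x along the leg towards its tip, z up out of the clip's plane, the sprung bow on the +y side (reaching y = 18 mm). Leg axis at y = 0, z = 3 mm; leg 6 mm thick to x = 76 mm, then narrowing to a blunt 5 mm tip
- clip_loop (a point): middle of the clip's red coated pull loop, at x = -14 mm, y = 4 mm, z = 4 mm of the clip; the loop is 25 mm wide across y, 8 mm thick, its sides straight from x = -24 to -2 mm: the place to grip. Axes as the clip
- clip_tip (a point): tip of the clip's straight leg, x = 86 mm on the leg's axis. Axes as the clip
- clip_seat (a point): point on the leg's axis, x = 42 mm, that must come to the hole's centre: the bow's rounded waist then hugs the spindle. Axes as the clip
- clip_bow (a joint): how far the bow is sprung open, rad: 0 relaxed, about 0.11 as its narrow part rides over the spindle, back near 0 when it has snapped home. The bow's flared end meets the spindle when clip_seat is about 28 mm short of the hole; pushing it over takes roughly 4 to 12 N, then it draws itself home
- reagent: white reagent bottle with red cap, 48 mm wide, 105 mm tall, loose; origin under its centre
- cup: specimen cup with red lid, 48 mm wide, 50 mm tall, loose; origin under its centre
- bench_timer: white bench timer, 58 x 72 x 18 mm, loose; origin under its centre
There are look-alikes about, which are no part of the job. Of the things that look like the clip, the smaller one is meant.

How it is judged:
By the outcome, as a careful person would: the job done as asked, in the order asked, and still so for the second after the job is handed in, with the robot touching nothing.
It also fails if it takes over 72 s, if anything falls off the work surface, if the arm or the gripper's body presses on something with over 40 N, if the wrist force passes 120 N, or if a joint passes its speed limit or range.

## Working session

There is one attempt and no reset: what is moved stays moved. The work goes in short steps, Python scripts to look and compute and a tool call to move; the robot and the scene stay as the last step left them, time stands still between calls to the robot, and variables do not carry over. Pictures are saved under pics/ and viewed, at most 10 in all, crops included, and the job is handed in when it is done.

Besides the shell and the picture viewer there is one more tool, called after ">>>" as name(argument=value, ...), one argument or row to a line, values as JSON. step_arm: Moves the arm, as the interface text tells. Its arguments: {"type":"object","properties":{"commands":{"type":"array"},"newtons":{"type":"number"}},"required":["commands"]}

```bash
mkdir -p pics
cat > h.py <<'E'
import numpy as np, cv2
from rig import ctrl
from scipy.spatial.transform import Rotation as R
def cap(n,f):
    c=ctrl.capture(n); np.savez('pics/'+f+'.npz',**c); return c
def load(f): return dict(np.load('pics/'+f+'.npz'))
def cloud(c):
    z=c['range_z']; v,u=np.mgrid[:z.shape[0],:z.shape[1]]
    P=np.stack([(u-c['cx'])/c['fx']*z,(v-c['cy'])/c['fy']*z,z],-1)
    P=P@c['T'][:3,:3].T+c['T'][:3,3]; P[z==0]=np.nan; return P
def proj(c,p):
    q=np.linalg.inv(c['T'])@np.r_[p,1]; return c['fx']*q[0]/q[2]+c['cx'],c['fy']*q[1]/q[2]+c['cy']
E
python3 - <<'E'
from h import *
a=cap('top','t0');b=cap('side','s0')
for n,c in(('t0',a),('s0',b)):
    cv2.imwrite(f'pics/{n}.png',cv2.resize(c['image'][:,:,::-1],(800,600),interpolation=cv2.INTER_CUBIC)); print(n,c['T'].round(3).tolist(),c['fx'])
print(ctrl.observe())
E
```

```text
t0 [[-0.067, -0.975, 0.21, 0.244], [-0.998, 0.066, -0.012, 0.028], [-0.002, -0.21, -0.978, 1.347], [0.0, 0.0, 0.0, 1.0]] 486.1500321035049
s0 [[0.933, 0.24, -0.269, 0.832], [0.36, -0.58, 0.731, -0.916], [0.02, -0.779, -0.627, 0.954], [0.0, 0.0, 0.0, 1.0]] 513.3566167568508
{'time': 0.1, 'joints': array([ 1.06579268,  0.52196645, -0.03632087,  1.59990875,  0.02120128,
        1.02107963, -0.11279955]), 'qvel': array([ 9.05915531e-04, -2.84730147e-03,  3.19580713e-04, -2.38971536e-03,
        1.13057775e-04,  6.13120155e-06,  5.41260851e-04]), 'joint_efforts': array([ 5.83021130e-03, -9.28496003e+01,  1.98525421e+00, -3.70539558e+01,
        1.82613661e-02,  5.26346281e-03,  1.11434846e-05]), 'eef_pos': array([ 0.26312184, -0.56661058,  0.23079098]), 'tool_rot': array([-3.06673424e+00, -6.77393589e-01,  4.38432490e-04]), 'wrist_force': array([-0.08109098, -0.56613998,  0.60894179]), 'torque': array([-0.06151621,  0.0288914 ,  0.01343604]), 'grip_force': 0.0, 'opening': 1.0004564461224434}
```

View pics/t0.png

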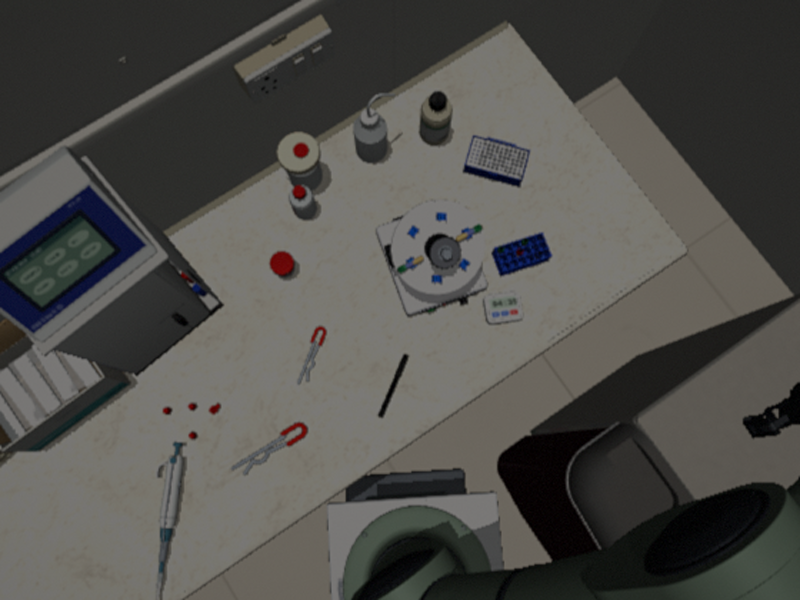

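View pics/s0.png

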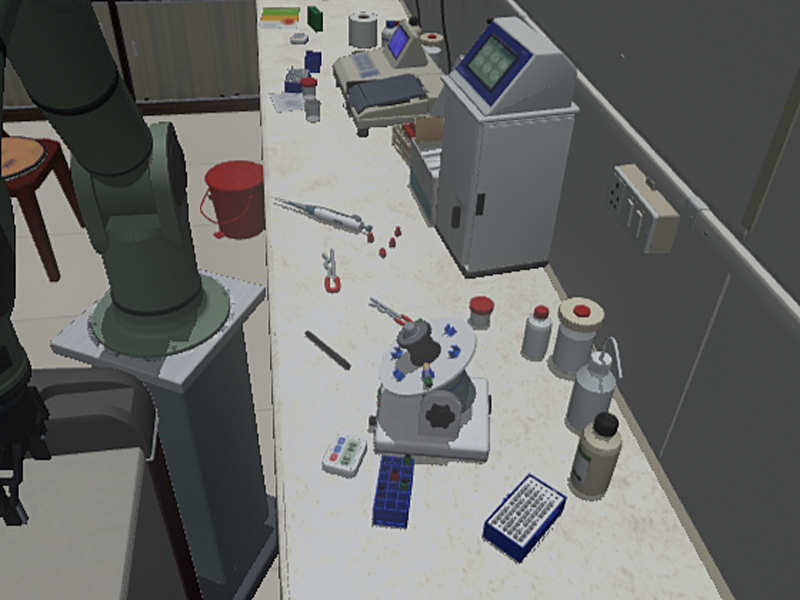

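The top view shows the rotator at about (440,250), with its two vials at (478,231) and (405,266). The smaller clip is at (312,355), with its red loop at (318,337), and the bigger clip is at (270,448). Next I'll measure in enlarged crops and in depth.

Run:
```python
from h import *
a=load('t0');P=cloud(a)
im=a['image'][:,:,::-1]
A=cv2.resize(im[130:225,255:355],(400,380),interpolation=cv2.INTER_CUBIC)
B=cv2.resize(im[220,195:196][None] if 0 else im[220:280,200:245],(285,380),interpolation=cv2.INTER_CUBIC)
cv2.imwrite('pics/c0.png',np.clip(np.hstack([A,B])*1.6,0,255).astype(np.uint8))
rgb=a['image'].astype(int)
# clip pixels: small window
z=P[...,2]
w=np.zeros(z.shape,bool); w[224:272,204:232]=1
red=w&(rgb[...,0]>1.8*rgb[...,1])
print('red',P[red].mean(0),red.sum())
for (u,v) in [(312,177),(308,176),(315,175),(310,170),(325,170),(300,160),(334,161),(284,187)]:
    print(u,v,P[v,u].round(3),rgb[v,u])
b=load('s0');Q=cloud(b)
# fuse clouds near rotator
for n,c,K in(('t',a,P),('s',b,Q)):
    m=(abs(K[...,0]-P[177,312,0])<.15)&(abs(K[...,1]-P[177,312,1])<.15)&(K[...,2]>.06)
    print(n,m.sum(),K[m].max(0),K[m].min(0))
np.set_printoptions(linewidth=250,suppress=True)
print((z[165:190:2,296:326:2]*1000).round())
```

```text
red [0.46898672 0.15625121 0.0080388 ] 55
312 177 [ 0.559 -0.084  0.216] [85 89 94]
308 176 [ 0.566 -0.076  0.204] [49 53 55]
315 175 [ 0.564 -0.092  0.213] [74 77 82]
310 170 [ 0.579 -0.082  0.209] [60 61 64]
325 170 [ 0.593 -0.125  0.151] [123 122 120]
300 160 [ 0.618 -0.062  0.172] [122 121 119]
334 161 [ 0.609 -0.147  0.173] [20 60 35]
284 187 [ 0.553 -0.017  0.16 ] [42 64 66]
t 3487 [0.66387787 0.01789181 0.22041813] [ 0.50966068 -0.2048685   0.06020394]
s 3813 [0.67129951 0.01320396 0.21843004] [ 0.50934643 -0.16023594  0.06008844]
[[169. 169. 172. 168. 170. 167. 166. 167. 163. 164. 159. 163. 169. 167. 171.]
 [168. 169. 169. 171. 177. 210. 211. 209. 208. 212. 208. 158. 169. 169. 167.]
 [164. 166. 165. 175. 212. 206. 212. 212. 211. 206. 207. 202. 165. 157. 151.]
 [160. 167. 160. 204. 209. 215. 209. 205. 207. 200. 206. 204. 207. 153. 144.]
 [157. 162. 174. 205. 208. 205. 204. 203. 206. 204. 204. 199. 200. 147. 149.]
 [154. 162. 202. 205. 205. 204. 204. 211. 217. 217. 200. 199. 193. 198. 146.]
 [153. 160. 194. 204. 204. 202. 202. 216. 216. 215. 212. 202. 193. 194. 145.]
 [154. 152. 200. 203. 200. 199. 198. 215. 211. 210. 207. 190. 194. 192. 139.]
 [164. 149. 155. 196. 199. 196. 197. 208. 210. 215. 192. 196. 193. 140. 142.]
 [147. 147. 146. 189. 196. 195. 196. 192. 193. 192. 186. 190. 187. 136. 137.]
 [147. 146. 144. 144. 191. 195. 193. 192. 189. 185. 189. 184. 133. 138. 131.]
 [144. 147. 140. 140. 139. 189. 188. 188. 186. 185. 184. 137. 136. 134. 143.]
 [142. 138. 137. 134. 137. 139. 133. 137. 134. 131. 131. 128. 129. 130. 125.]]
```

View pics/c0.png

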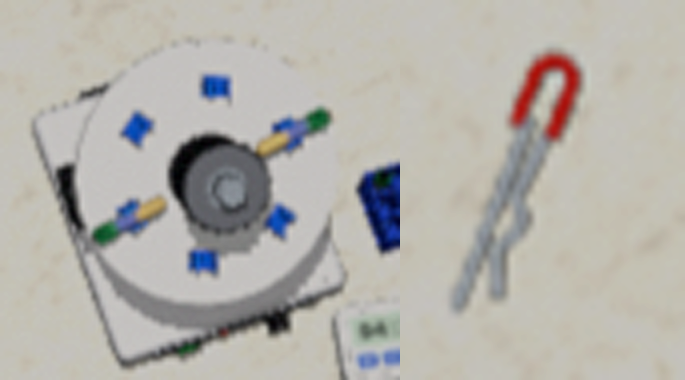

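The crop shows the vials at (320,120) and (105,232), so the hole line runs along that direction. The clip's straight leg is on the left, from (522,125) to its tip at (457,305), and the bow is on the right. Now I'll fit the disc, the hub and the clip.

```bash
cat > fit.py <<'E'
from h import *
from scipy.optimize import least_squares
np.set_printoptions(precision=4,suppress=True)
def disc(K,c,off=0):
    rgb=c['image'].astype(int); sat=rgb.max(2)-rgb.min(2)
    m=(np.hypot(K[...,0]-.59,K[...,1]+.085)<.13)&(K[...,2]>.115)&(sat<14)&(rgb.min(2)>100)
    m=cv2.erode(m.astype(np.uint8),np.ones((3,3)))>0
    p=K[m]
    for _ in range(8):
        o=p.mean(0); n=np.linalg.svd(p-o,full_matrices=False)[2][2]; n*=np.sign(n[2])
        d=(p-o)@n; p=p[abs(d)<max(.002,1.5*d.std())]
    return o,n,len(p),d.std()
if __name__=='__main__':
    for f in('t0','s0'):
        c=load(f);K=cloud(c); o,n,N,s=disc(K,c)
        tilt=np.arccos(n[2]); az=np.degrees(np.arctan2(n[1],n[0]))
        print(f,o,n,N,s,'tilt',tilt,'az',az)
        # hub top: points 35..65 mm above the disc
        h=(K-o)@n
        near=np.hypot(K[...,0]-.57,K[...,1]+.085)<.07
        m=near&(h>.043)&(h<.056); q=K[m]
        print(' hub top',m.sum(),np.median(h[m]),q.mean(0)); 
        sp=near&(h>.058); print(' spindle top',sp.sum(),K[sp].mean(0),np.percentile(h[sp],90))
        # rim ellipse: extents in plane axes
        e2=np.cross([0,0,1],n); e2/=np.linalg.norm(e2); e1=np.cross(e2,n)
        for nm,mm in(('disc',(abs(h)<.005)&(np.hypot(K[...,0]-.59,K[...,1]+.085)<.14)),('hub',m)):
            r=K[mm]; a=(r-o)@e1; b=(r-o)@e2
            lo=np.percentile(np.c_[a,b],0.5,0);hi=np.percentile(np.c_[a,b],99.5,0); ce=(lo+hi)/2
            print(' ',nm,hi-lo,'centre',o+ce[0]*e1+ce[1]*e2+n*np.median(h[mm]))
    c=load('t0');K=cloud(c);b=load('s0')
    def at(u,v,z):
        d=c['T'][:3,:3]@[(u-c['cx'])/c['fx'],(v-c['cy'])/c['fy'],1]; o=c['T'][:3,3]; return o+d*(z-o[2])/d[2]
    tip=at(209.2,268.2,.003);rear=at(219.2,240,.003);bend=at(200+153/6.333,220+58/6.33,.004)
    d=(tip-rear)/np.linalg.norm(tip-rear);print('tip',tip,'rear',rear,'loopend',bend,'ang',np.degrees(np.arctan2(d[1],d[0])),'loop ctr',tip-d*.100+np.array([-d[1],d[0],0])*.004)
    print('vials',K[161-1:163,333:336].reshape(-1,3).mean(0),K[186:189,282:285].reshape(-1,3).mean(0))
    o=ctrl.observe();print(R.from_rotvec(o['tool_rot']).as_matrix())
E
python3 fit.py
```

```text
t0 [ 0.5927 -0.0738  0.1584] [-0.4534 -0.1257  0.8824] 981 0.0010982854969130635 tilt 0.4899012859413614 az -164.49954596942018
 hub top 352 0.05011519974667287 [ 0.5648 -0.0835  0.1993]
 spindle top 55 [ 0.5579 -0.0854  0.2126] 0.0684891410359156
  disc [0.1656 0.1646] centre [ 0.5864 -0.0772  0.1548]
  hub [0.056  0.0537] centre [ 0.5635 -0.0842  0.1987]
s0 [ 0.6007 -0.0884  0.1606] [-0.4511 -0.1257  0.8836] 1026 0.0010191322318876164 tilt 0.48730437193301035 az -164.42635999879715
 hub top 281 0.04958121208262196 [ 0.5681 -0.0865  0.2001]
 spindle top 53 [ 0.5586 -0.0857  0.2126] 0.06795637834690658
  disc [0.1664 0.1655] centre [ 0.5865 -0.0755  0.1553]
  hub [0.0555 0.0556] centre [ 0.5644 -0.0811  0.1993]
tip [0.3777 0.199  0.003 ] rear [0.4542 0.1681 0.003 ] loopend [0.4838 0.1528 0.004 ] ang 157.99305897042694 loop ctr [0.469  0.1578 0.003 ]
vials [ 0.6097 -0.1477  0.1707] [ 0.5535 -0.0147  0.1602]
[[ 0.907   0.4212 -0.0005]
 [ 0.4212 -0.907   0.0009]
 [-0.0001 -0.001  -1.    ]]
```

```bash
cat > plan.py <<'E'
from h import *
np.set_printoptions(precision=4,suppress=True)
n=np.array([-.452,-.1257,.883]); n/=np.linalg.norm(n)
END=np.array([.5577,-.085,.2128]); HOLE=END-.023*n
def frame(z,x):
    z=z/np.linalg.norm(z); x=x-z*(x@z); x/=np.linalg.norm(x); return np.c_[x,np.cross(z,x),z]
def plan(p,M,N,cur=None):
    o=ctrl.observe(); p0,M0=(o['eef_pos'],R.from_rotvec(o['tool_rot']).as_matrix()) if cur is None else cur
    w=R.from_matrix(M0.T@M).as_rotvec()/N; st=R.from_rotvec(w); dp=(p-p0)/N; Mi=M0
    for i in range(N):
        print((Mi.T@dp*1000).round(1),np.degrees(w).round(2)); Mi=Mi@st.as_matrix()
    return p,M
E
python3 - <<'E'
from plan import *
M=frame(-n,np.array([np.cos(.271),np.sin(.271),0]));print(M)
plan(END+.06*n,M,14)
E
```

```text
[[ 0.8509  0.2677  0.452 ]
 [ 0.2363 -0.9635  0.1257]
 [ 0.4692 -0.0001 -0.8831]]
[ 31.6 -22.7  -2.5] [-0.17  1.99  0.66]
[ 31.4 -23.   -1.4] [-0.17  1.99  0.66]
[ 31.2 -23.4  -0.4] [-0.17  1.99  0.66]
[ 30.9 -23.7   0.6] [-0.17  1.99  0.66]
[ 30.6 -24.1   1.6] [-0.17  1.99  0.66]
[ 30.2 -24.4   2.6] [-0.17  1.99  0.66]
[ 29.8 -24.8   3.5] [-0.17  1.99  0.66]
[ 29.4 -25.1   4.5] [-0.17  1.99  0.66]
[ 29.  -25.5   5.4] [-0.17  1.99  0.66]
[ 28.5 -25.8   6.4] [-0.17  1.99  0.66]
[ 27.9 -26.2   7.3] [-0.17  1.99  0.66]
[ 27.3 -26.5   8.2] [-0.17  1.99  0.66]
[ 26.7 -26.9   9. ] [-0.17  1.99  0.66]
[ 26.1 -27.2   9.9] [-0.17  1.99  0.66]
```

>>> step_arm(
  commands=[-0.3,31.6,-22.7,-2.5,-0.17,1.99,0.66,-0.3,31.4,-23,-1.4,-0.17,1.99,0.66,-0.3,31.2,-23.4,-0.4,-0.17,1.99,0.66,-0.3,30.9,-23.7,0.6,-0.17,1.99,0.66,-0.3,30.6,-24.1,1.6,-0.17,1.99,0.66,-0.3,30.2,-24.4,2.6,-0.17,1.99,0.66,-0.3,29.8,-24.8,3.5,-0.17,1.99,0.66,-0.3,29.4,-25.1,4.5,-0.17,1.99,0.66,-0.3,29,-25.5,5.4,-0.17,1.99,0.66,-0.3,28.5,-25.8,6.4,-0.17,1.99,0.66],
  newtons=60,
)

```text
time: 1.1
eef_pos: [0.4549, -0.2269, 0.256]
tool_rot: [-3.011, -0.482, -0.534]
wrist_force: [0.7, 0.2, -0.4]
opening: 0.35
grip_force: 0.0
```

>>> step_arm(
  commands=[-0.3,27.9,-26.2,7.3,-0.17,1.99,0.66,-0.3,27.3,-26.5,8.2,-0.17,1.99,0.66,-0.3,26.7,-26.9,9,-0.17,1.99,0.66,-0.3,26.1,-27.2,9.9,-0.17,1.99,0.66,-0.3,0,0,0,0,0,0,-0.3,0,0,0,0,0,0],
)

```text
time: 1.7
eef_pos: [0.5309, -0.0923, 0.2654]
tool_rot: [-2.961, -0.405, -0.736]
wrist_force: [0.3, -1.0, 0.2]
opening: 0.349
grip_force: 0.0
```

Run:
```python
from plan import *
M=frame(-n,np.array([np.cos(.271),np.sin(.271),0]))
o=ctrl.observe();print(o['joints'],o['opening'],o['wrist_force'],o['torque'])
plan(END+.06*n,M,1)
c=cap('wrist','w0');print(proj(c,END),proj(c,HOLE))
K=cloud(c);print(c['T'],np.isfinite(K[...,2]).sum())
im=c['image'][:,:,::-1].copy();cv2.circle(im,tuple(int(round(v)) for v in proj(c,END)),2,(0,255,255),-1)
cv2.imwrite('pics/w0.png',im)
```

```text
[ 0.5062  0.1923 -0.3608  2.1289 -0.3366  0.4077 -0.8512] 0.3488186299833982 [ 0.3068 -0.9746  0.1763] [-0.123   0.4713 -0.0409]
[-0.1  0.2 -0.5] [0.06 0.08 0.06]
(np.float64(278.28666374893504), np.float64(227.17284841290694)) (np.float64(278.25006731683186), np.float64(217.7866012717884))
[[ 0.2688 -0.9398  0.211   0.5228]
 [-0.9632 -0.2623  0.0586 -0.0944]
 [ 0.0003 -0.219  -0.9757  0.424 ]
 [ 0.      0.      0.      1.    ]] 234274
```

View pics/w0.png

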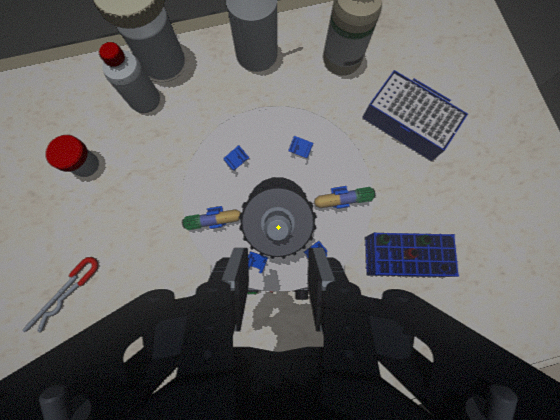

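The wrist view shows the computed spindle end at (278,227), right on the spindle, with the fingers symmetric about it. The vials are at (192,222) and (365,195). Pressing now.

>>> step_arm(
  commands=[-0.3,0,0,15,0,0,0,-0.3,0,0,15,0,0,0,-0.3,0,0,15,0,0,0,-0.3,0,0,15,0,0,0,-0.3,0,0,10,0,0,0,-0.3,0,0,3,0,0,0,-0.3,0,0,3,0,0,0,-0.3,0,0,3,0,0,0],
)

```text
time: 2.55
eef_pos: [0.5665, -0.0836, 0.196]
tool_rot: [-2.962, -0.402, -0.737]
wrist_force: [-4.6, -1.5, 3.5]
opening: 0.349
grip_force: 2.6
```

Run:
```python
from plan import *
c=load('w0');K=cloud(c)
# vials by colour (green caps)
rgb=c['image'].astype(int)
g=(rgb[...,1]>1.25*rgb[...,0])&(rgb[...,1]>1.15*rgb[...,2]);g[:150]=0;g[240:]=0
y=np.array([-.268,.9635,0]);x=np.cross(y,n)
A=[]
for s in(slice(150,250),slice(310,400)):
    m=np.zeros_like(g);m[:,s]=g[:,s];A.append(np.nanmedian(K[m],0));print(m.sum(),A[-1])
d=A[0]-A[1];print('angle from y', np.arctan2(-(d@x),d@y), np.degrees(np.arctan2(d[1],d[0])), 'offset',((A[0]+A[1])/2-HOLE)@x,((A[0]+A[1])/2-HOLE)@y)
```

```text
218 [ 0.5501 -0.0085  0.1611]
245 [ 0.6114 -0.1468  0.1722]
angle from y 0.1631389733105041 113.91813694774534 offset -0.0003321780186627579 0.0008964461176512529
```

>>> step_arm(
  commands=[-0.3,0,0,3,0,0,0,-0.3,0,0,3,0,0,0,-0.3,0,0,3,0,0,0,-0.3,0,0,2,0,0,0],
)

```text
time: 2.95
eef_pos: [0.5715, -0.0821, 0.186]
tool_rot: [-2.962, -0.402, -0.737]
wrist_force: [-10.5, -2.2, 12.1]
opening: 0.356
grip_force: 8.3
```

>>> step_arm(
  commands=[-0.3,0,0,2,0,0,0,-0.3,0,0,2,0,0,0],
)

```text
time: 3.15
eef_pos: [0.5727, -0.0822, 0.1848]
tool_rot: [-2.963, -0.402, -0.739]
wrist_force: [-77.7, -8.8, 109.6]
opening: 0.35
grip_force: 66.3
```

>>> step_arm(
  commands=[-0.3,0,0,-5,0,0,0,-0.3,0,0,-10,0,0,0,-0.3,0,0,-20,0,0,0,-0.3,0,0,-40,0,0,0,-0.3,0,0,-20,0,0,0,-0.3,0,0,0,0,0,0,-0.3,0,0,0,0,0,0],
)

```text
time: 3.85
eef_pos: [0.5307, -0.0932, 0.2669]
tool_rot: [-2.962, -0.402, -0.738]
wrist_force: [-0.1, -0.8, -0.7]
opening: 0.353
grip_force: 0.0
```

Run:
```python
from plan import *
c=cap('wrist','w1');K=cloud(c);o=ctrl.observe();print(o['eef_pos'],o['wrist_force'])
y=np.array([-.268,.9635,0]);x=np.cross(y,n)
q=(K-HOLE); h=q@n; r=np.hypot(q@x,q@y)
m=(r<.026)&(r>.014)&(h<0.02)&(h>-.02);print('hub top h',np.median(h[m])*1000,m.sum())
m=(r<.008)&(h>0.01);print('end h',np.percentile(h[m],[50,90])*1000)
u,v=map(int,proj(c,HOLE));im=c['image'][v-50:v+50,u-65:u+65,::-1]
cv2.imwrite('pics/w1.png',np.clip(cv2.resize(im,(780,600),interpolation=cv2.INTER_CUBIC)*1.8,0,255).astype(np.uint8))
for n_ in('top','side'):
    c=cap(n_,n_[0]+'1')
```

```text
[ 0.5306 -0.093   0.2662] [ 0.1676 -0.0148  0.2425]
hub top h -5.020491807899262 2123
end h [25.6338 26.6001]
```

View pics/w1.png

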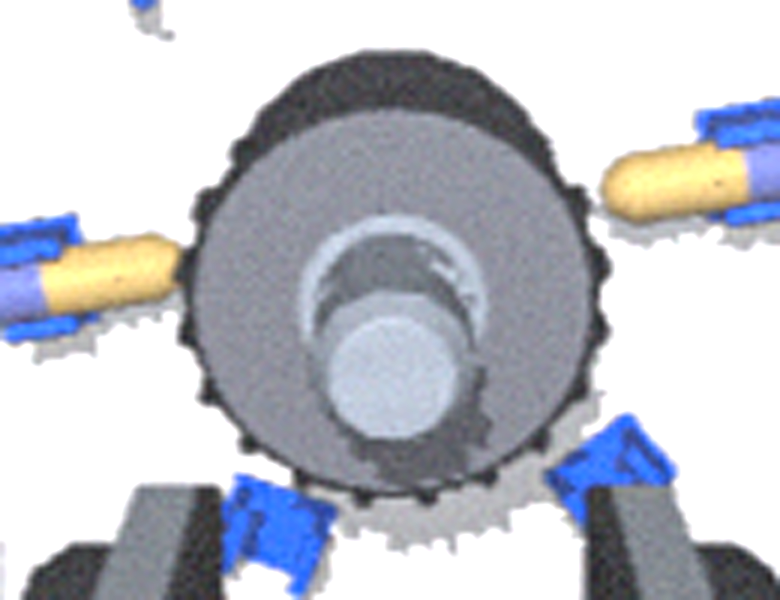

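The hub is home: the hub-to-end distance measures 31 mm against a nominal 30.5. The spindle is centred at (395,370) in the crop and stands clear. The last press read about 134 N at the wrist, more than I intended, so I'll use finer steps from here. Next is the clip.

Run:
```python
from plan import *
M=frame(np.array([0,0,-1.]),np.array([np.cos(np.radians(-22)),np.sin(np.radians(-22)),0]))
plan(np.array([.469,.1575,.12]),M,10)
```

```text
[ -6.1 -25.8  13.2] [-0.91 -2.69  3.67]
[ -7.2 -25.5  13.1] [-0.91 -2.69  3.67]
[ -8.2 -25.3  13.1] [-0.91 -2.69  3.67]
[ -9.2 -24.9  13.1] [-0.91 -2.69  3.67]
[-10.1 -24.5  13.1] [-0.91 -2.69  3.67]
[-11.1 -24.   13.3] [-0.91 -2.69  3.67]
[-12.  -23.5  13.4] [-0.91 -2.69  3.67]
[-12.8 -22.9  13.6] [-0.91 -2.69  3.67]
[-13.6 -22.3  13.9] [-0.91 -2.69  3.67]
[-14.4 -21.6  14.2] [-0.91 -2.69  3.67]
```

>>> step_arm(
  commands=[0.06,-6,-26,0,-0.91,-2.69,3.67,0.06,-7,-26,0,-0.91,-2.69,3.67,0.06,-8,-25,5,-0.91,-2.69,3.67,0.06,-9,-25,10,-0.91,-2.69,3.67,0.06,-10,-24.5,16,-0.91,-2.69,3.67,0.06,-11,-24,20,-0.91,-2.69,3.67,0.06,-12,-23.5,20,-0.91,-2.69,3.67,0.06,-13,-23,20,-0.91,-2.69,3.67,0.06,-14,-22,20,-0.91,-2.69,3.67,0.06,-14,-22,20,-0.91,-2.69,3.67],
)

```text
time: 5.0
eef_pos: [0.4605, 0.1472, 0.1196]
tool_rot: [-3.089, 0.566, -0.02]
wrist_force: [0.2, -0.5, 0.5]
opening: 0.529
grip_force: 0.0
```

Run:
```python
from plan import *
o=ctrl.observe();print(o['joints'],o['eef_pos'])
c=cap('wrist','w2')
print([proj(c,p) for p in([.469,.1575,.004],[.3777,.199,.003],[.4542,.1681,.003])])
cv2.imwrite('pics/w2.png',np.clip(cv2.resize(c['image'][:,:,::-1],(800,600),interpolation=cv2.INTER_CUBIC)*1.5,0,255).astype(np.uint8))
```

```text
[-0.339   0.4651 -0.1253  2.0693  0.1101  0.602  -2.4743] [0.4605 0.1472 0.1196]
[(np.float64(263.69529463381843), np.float64(202.90157388267346)), (np.float64(258.1335378888672), np.float64(304.74076339016256)), (np.float64(258.7107173653256), np.float64(221.95551468508955))]
```

View pics/w2.png

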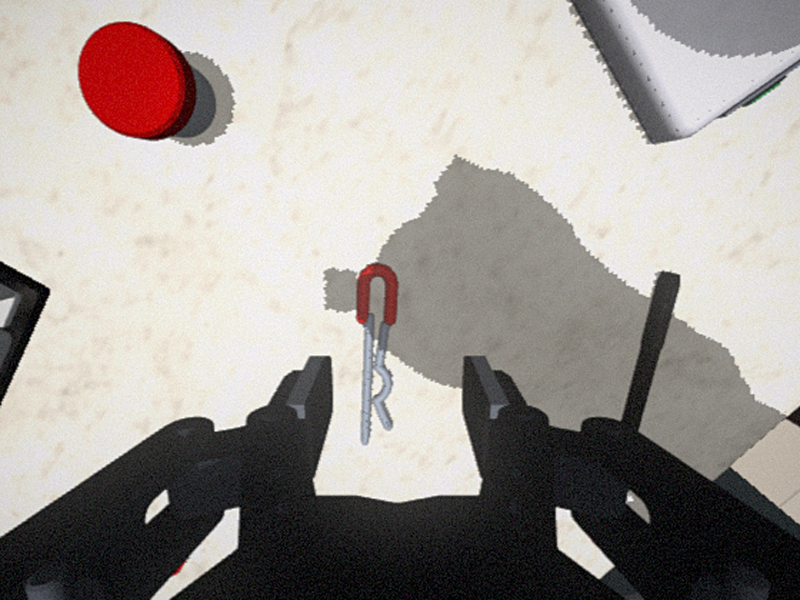

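The wrist view shows the clip with its loop sides at (357–397, 298) and its tip at (365,440). Joint 7 is near its limit, so I'll use the half-turned grasp. That also makes the camera look towards the tip.

Run:
```python
from plan import *
c=load('w2')
def at(u,v,z):
    d=c['T'][:3,:3]@[(u-c['cx'])/c['fx'],(v-c['cy'])/c['fy'],1]; o=c['T'][:3,3]; return o+d*(z-o[2])/d[2]
L=at(377/1.4286,296/1.4286,.004);T=at(365/1.4286,440/1.4286,.003);r=at(367/1.4286,322/1.4286,.003)
print(L,T,r,np.linalg.norm(L-T),np.degrees(np.arctan2(*(T-r)[1::-1])))
a=np.radians(np.degrees(np.arctan2(*(T-L)[1::-1]))-np.degrees(np.arctan2(4,100)*-1)*-1)
a=np.arctan2(*(T-L)[1::-1])+np.arctan2(.004,.1);print(np.degrees(a))
```

```text
[0.4654 0.1587 0.004 ] [0.3753 0.2027 0.003 ] [0.4518 0.1708 0.003 ] 0.10016780972068806 157.3745503638717
156.28327622757118
```

>>> step_arm(
  commands=[0.06,0,0,0,0,0,-8.5,0.06,0,0,0,0,0,-8.5,0.06,0,0,0,0,0,-8.5,0.06,0,0,0,0,0,-8.5,0.06,0,0,0,0,0,-8.5,0.06,0,0,0,0,0,-8.5,0.06,0,0,0,0,0,-8.5,0.06,0,0,0,0,0,-8.5,0.06,0,0,0,0,0,-8.5,0.06,0,0,0,0,0,-8.5],
)

```text
time: 6.05
eef_pos: [0.4609, 0.146, 0.1206]
tool_rot: [2.647, 1.678, 0.02]
wrist_force: [-0.5, 0.9, -1.3]
opening: 0.531
grip_force: 0.0
```

>>> step_arm(
  commands=[0.06,0,0,0,0,0,-8.5,0.06,0,0,0,0,0,-8.5,0.06,0,0,0,0,0,-8.5,0.06,0,0,0,0,0,-8.5,0.06,0,0,0,0,0,-8.5,0.06,0,0,0,0,0,-8.5,0.06,0,0,0,0,0,-8.5,0.06,0,0,0,0,0,-8.5,0.06,0,0,0,0,0,-8.5,0.06,0,0,0,0,0,-8.5],
)

```text
time: 7.05
eef_pos: [0.4609, 0.1461, 0.1207]
tool_rot: [0.816, 3.019, 0.007]
wrist_force: [0.4, -0.2, -0.6]
opening: 0.529
grip_force: 0.0
```

Run:
```python
from plan import *
a=np.radians(157)
M=frame(np.array([0,0,-1.]),np.array([np.cos(a),np.sin(a),0]))
print(ctrl.observe()['joints'])
plan(np.array([.467,.158,.05]),M,3)
```

```text
[ 0.2293  0.6029 -0.888   2.0428  0.6741  0.7971 -0.0227]
[ 0.6  4.3 23.6] [ 0.14  0.25 -2.42]
[ 0.3  4.3 23.6] [ 0.14  0.25 -2.42]
[-0.   4.4 23.6] [ 0.14  0.25 -2.42]
```

>>> step_arm(
  commands=[0.06,0.6,4.3,23.6,0.14,0.25,-2.42,0.06,0.3,4.3,23.6,0.14,0.25,-2.42,0.06,0,4.4,23.6,0.14,0.25,-2.42,0.06,0,0,20,0,0,0,0.06,0,0,10,0,0,0,0.06,0,0,6,0,0,0,0.06,0,0,0,0,0,0],
)

```text
time: 7.75
eef_pos: [0.4671, 0.1578, 0.0143]
tool_rot: [0.637, 3.076, -0.001]
wrist_force: [-0.5, -0.1, -0.3]
opening: 0.531
grip_force: 0.0
```

Run:
```python
from plan import *
a=np.radians(157)
M=frame(np.array([0,0,-1.]),np.array([np.cos(a),np.sin(a),0]))
plan(np.array([.467,.158,.001]),M,1)
c=cap('wrist','w3')
print(proj(c,[.467,.158,.004]))
cv2.imwrite('pics/w3.png',np.clip(cv2.resize(c['image'][:,:,::-1],(800,600),interpolation=cv2.INTER_CUBIC)*1.5,0,255).astype(np.uint8))
```

```text
[ 0.2  0.1 13.3] [-0.02  0.03 -0.38]
(np.float64(278.38078791346857), np.float64(255.3357188460781))
```

View pics/w3.png

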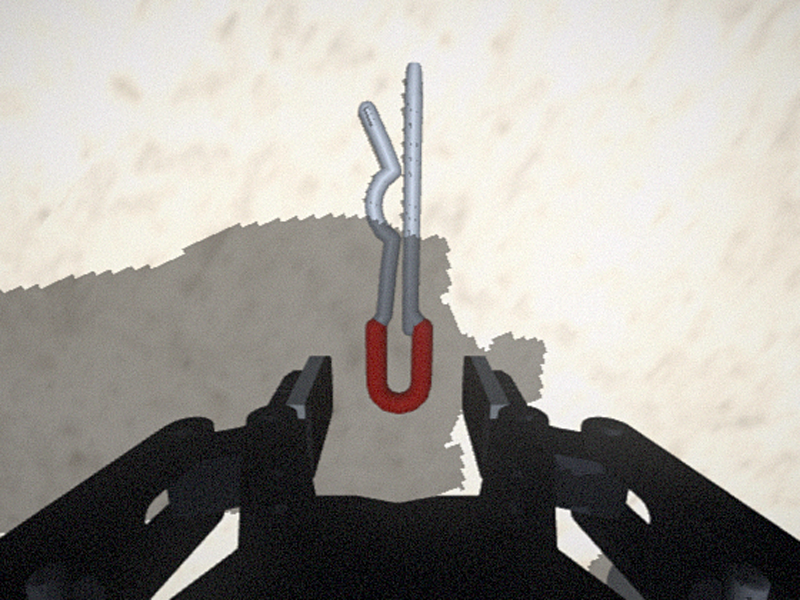

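The clip is centred between the fingers, with its leg straight up the image at u≈413 and the loop centre at about (399,355). It needs 3 mm forward and then down.

>>> step_arm(
  commands=[0.06,3,0,6,0,0,0,0.06,0,0,4,0,0,0,0.06,0,0,2.5,0,0,0,0.06,0,0,0,0,0,0],
  newtons=60,
)

```text
time: 8.2
eef_pos: [0.4646, 0.1588, 0.0019]
tool_rot: [0.637, 3.075, -0.001]
wrist_force: [-0.2, -0.0, 0.4]
opening: 0.525
grip_force: 0.0
```

>>> step_arm(
  commands=[-1,0,0,0,0,0,0,-1,0,0,0,0,0,0,-1,0,0,0,0,0,0,-1,0,0,0,0,0,0,-1,0,0,0,0,0,0],
  newtons=60,
)

```text
time: 8.7
eef_pos: [0.4647, 0.1589, 0.0025]
tool_rot: [0.637, 3.075, -0.0]
wrist_force: [-1.8, -0.6, 8.3]
opening: 0.259
grip_force: 58.4
```

>>> step_arm(
  commands=[-1,0,0,-10,0,0,0,-1,0,0,-20,0,0,0,-1,0,0,-30,0,0,0,-1,0,0,-40,0,0,0,-1,0,0,-40,0,0,0,-1,0,0,-40,0,0,0,-1,0,0,-30,0,0,0,-1,0,0,0,0,0,0],
)

```text
time: 9.5
eef_pos: [0.4655, 0.1597, 0.2159]
tool_rot: [0.636, 3.071, 0.003]
wrist_force: [0.8, -0.2, -1.7]
opening: 0.256
grip_force: 59.1
```

```bash
cat > clip.py <<'E'
from plan import *
def leg(f='w4',show=True):
    c=cap('wrist',f); o=ctrl.observe(); M=R.from_rotvec(o['tool_rot']).as_matrix()
    K=(cloud(c)-o['eef_pos'])@M   # tool frame
    m=(abs(K[...,2])<.02)&(K[...,0]>.018)&(K[...,0]<.13)&(abs(K[...,1])<.03)
    p=K[m]; 
    return c,o,M,K,m,p
E
python3 - <<'E'
from clip import *
c,o,M,K,m,p=leg()
print(o['joints'],len(p))
p=p[p[:,0].argsort()]
for lo in np.arange(.02,.12,.01):
    q=p[(p[:,0]>=lo)&(p[:,0]<lo+.01)]
    if len(q):
        g=q[:,1]; k=q[abs(g-g.max())<.006] if 0 else q[g>np.percentile(g,50)]
        print(round(lo,3),len(q),'y',np.percentile(g,[1,25,50,75,99])*1000,'z right',np.median(k[:,2])*1000)
print('max x',np.percentile(p[:,0],99.8))
cv2.imwrite('pics/w4.png',np.clip(cv2.resize(c['image'][:,:,::-1],(800,600),interpolation=cv2.INTER_CUBIC)*1.5,0,255).astype(np.uint8))
E
```

```text
[ 0.3212  0.5034 -1.032   1.9303  0.5183  0.9986  0.2131] 4731
0.02 493 y [-6.9049 -3.9625  1.7665  4.5831  7.5334] z right -6.079644284802529
0.03 531 y [-5.8567 -2.9763 -0.1588  4.5474  7.697 ] z right -5.945333109137399
0.04 610 y [-8.3936 -3.3462  0.3054  4.459   7.7571] z right -5.922224578993558
0.05 598 y [-10.6222  -7.3643  -3.7973   4.7976   8.0008] z right -5.841959332257543
0.06 704 y [-9.5799 -4.9555 -0.1483  4.7097  7.9067] z right -5.875135386760546
0.07 681 y [-8.7362 -4.4526 -0.5744  5.0559  8.153 ] z right -5.731308377108995
0.08 676 y [-12.0748  -8.2079   2.4456   5.3498   8.0289] z right -5.861545871349921
0.09 320 y [2.8051 4.048  5.2995 6.5471 7.9147] z right -5.6442083472338735
0.1 8 y [3.6661 4.3175 5.0829 5.7805 6.8809] z right -4.438983519213682
max x 0.0998911938938244
```

View pics/w4.png

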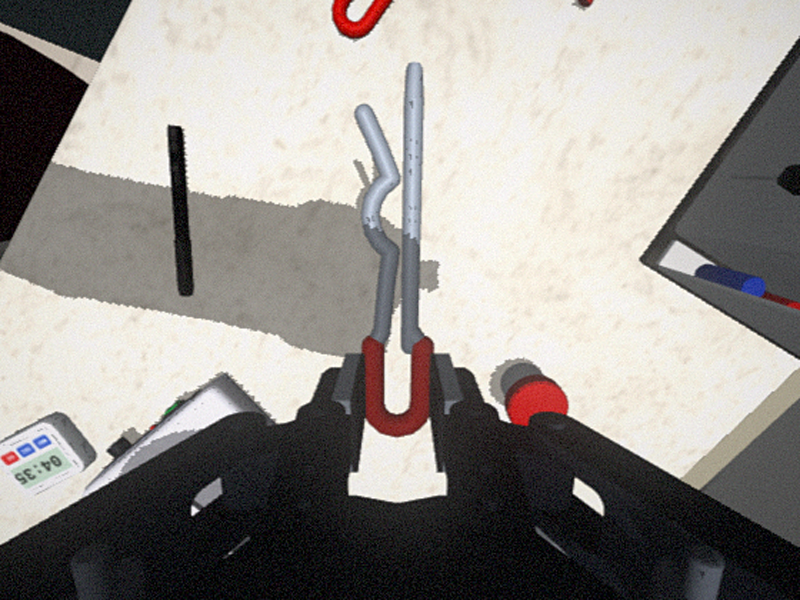

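The clip is held straight: the leg is at tool y of about +5 mm, with the tip 100 mm ahead of the TCP. Now over to the pre-insert pose on the −y side.

```bash
cat >> plan.py <<'E'
y=np.array([-.268,.9635,0]);xh=np.cross(y,n)
def dirn(a): return np.cos(a)*y-np.sin(a)*xh
def ins(s,a=.163,up=0,dy=0,dz=0):
    "TCP pose with seat s short of the hole; up along n; dy,dz = leg offset corrections in tool frame"
    M=frame(-n,dirn(a)); return HOLE+up*n-M@np.array([.056+s,.005+dy,-.0005+dz]),M
E
python3 - <<'E'
from plan import *
o=ctrl.observe()
p0=o['eef_pos']+[0,0,.09];M0=R.from_rotvec(o['tool_rot']).as_matrix()
p,M=ins(.075);print(p,M)
p1=p+[-.03,0,.11];print(p1)
plan(p1,M,14,(p0,M0))
print('then');plan(p,M,4,(p1,M))
E
```

```text
[ 0.6171 -0.2035  0.1997] [[-0.4025  0.796   0.452 ]
 [ 0.9123  0.3899  0.1257]
 [-0.0762  0.463  -0.8831]]
[ 0.5871 -0.2035  0.3097]
[-18.3 -20.3  -0.4] [-1.76 -1.01  2.92]
[-19.3 -19.3  -0.7] [-1.76 -1.01  2.92]
[-20.3 -18.3  -0.9] [-1.76 -1.01  2.92]
[-21.2 -17.2  -1.1] [-1.76 -1.01  2.92]
[-22.1 -16.1  -1.2] [-1.76 -1.01  2.92]
[-22.9 -14.9  -1.3] [-1.76 -1.01  2.92]
[-23.6 -13.6  -1.3] [-1.76 -1.01  2.92]
[-24.3 -12.4  -1.3] [-1.76 -1.01  2.92]
[-24.9 -11.1  -1.2] [-1.76 -1.01  2.92]
[-25.5  -9.8  -1.1] [-1.76 -1.01  2.92]
[-26.   -8.4  -0.9] [-1.76 -1.01  2.92]
[-26.4  -7.1  -0.6] [-1.76 -1.01  2.92]
[-26.7  -5.7  -0.4] [-1.76 -1.01  2.92]
[-27.   -4.3  -0.1] [-1.76 -1.01  2.92]
then
[-0.9 -6.8 27.7] [0. 0. 0.]
[-0.9 -6.8 27.7] [0. 0. 0.]
[-0.9 -6.8 27.7] [0. 0. 0.]
[-0.9 -6.8 27.7] [0. 0. 0.]
```

>>> step_arm(
  commands=[-1,0,0,-45,0,0,0,-1,0,0,-45,0,0,0,-1,-18.3,-20.3,-0.4,-1.76,-1.01,2.92,-1,-19.3,-19.3,-0.7,-1.76,-1.01,2.92,-1,-20.3,-18.3,-0.9,-1.76,-1.01,2.92,-1,-21.2,-17.2,-1.1,-1.76,-1.01,2.92,-1,-22.1,-16.1,-1.2,-1.76,-1.01,2.92,-1,-22.9,-14.9,-1.3,-1.76,-1.01,2.92,-1,-23.6,-13.6,-1.3,-1.76,-1.01,2.92,-1,-24.3,-12.4,-1.3,-1.76,-1.01,2.92],
)

```text
time: 10.55
eef_pos: [0.5338, -0.0494, 0.3046]
tool_rot: [1.172, 2.694, 0.312]
wrist_force: [-0.0, 0.4, 0.1]
opening: 0.26
grip_force: 59.2
```

>>> step_arm(
  commands=[-1,-24.9,-11.1,-1.2,-1.76,-1.01,2.92,-1,-25.5,-9.8,-1.1,-1.76,-1.01,2.92,-1,-26,-8.4,-0.9,-1.76,-1.01,2.92,-1,-26.4,-7.1,-0.6,-1.76,-1.01,2.92,-1,-26.7,-5.7,-0.4,-1.76,-1.01,2.92,-1,-27,-4.3,-0.1,-1.76,-1.01,2.92,-1,0,0,0,0,0,0,-1,0,0,0,0,0,0],
)

```text
time: 11.35
eef_pos: [0.5863, -0.2036, 0.307]
tool_rot: [1.494, 2.338, 0.515]
wrist_force: [-0.1, 0.8, -1.2]
opening: 0.258
grip_force: 59.2
```

Run:
```python
from plan import *
o=ctrl.observe();print(o['joints'],o['eef_pos'],o['opening'])
p,M=ins(.075);plan(p,M,5)
```

```text
[ 1.1479  0.4307 -0.9985  1.8343  0.1882  0.6405  0.5788] [ 0.5863 -0.2036  0.307 ] 0.25819733100394654
[-0.9 -5.  21.7] [-0.03 -0.04 -0.02]
[-0.9 -5.  21.7] [-0.03 -0.04 -0.02]
[-0.9 -5.  21.7] [-0.03 -0.04 -0.02]
[-0.9 -5.  21.7] [-0.03 -0.04 -0.02]
[-0.8 -5.  21.7] [-0.03 -0.04 -0.02]
```

>>> step_arm(
  commands=[-1,-0.9,-5,21.7,0,0,0,-1,-0.9,-5,21.7,0,0,0,-1,-0.9,-5,21.7,0,0,0,-1,-0.9,-5,21.7,0,0,0,-1,-0.8,-5,21.7,0,0,0,-1,0,0,0,0,0,0,-1,0,0,0,0,0,0],
)

```text
time: 12.05
eef_pos: [0.6173, -0.2023, 0.2011]
tool_rot: [1.491, 2.339, 0.515]
wrist_force: [0.2, -1.0, -0.4]
opening: 0.257
grip_force: 59.2
```

Run:
```python
from clip import *
p,M=ins(.075);plan(p,M,1)
c,o,M,K,m,p=leg('w5')
for lo in np.arange(.02,.1,.02):
    q=p[(p[:,0]>=lo)&(p[:,0]<lo+.02)&(p[:,1]>.001)&(p[:,1]<.009)]
    print(round(lo,2),len(q),'y',np.percentile(q[:,1],[2,50,98])*1000,'ztop',np.median(q[:,2])*1000)
# spindle in tool frame: expected axis at tool x=.131,y=.005 ; top surface
r=np.hypot(K[...,0]-.131,K[...,1]-.005)
h=-K[...,2]
for nm,mm in(('hub',(r<.026)&(r>.014)&(h<.003)&(h>-.025)),('sp',(r<.02)&(h>.004)&(h<.045)),('end',(r<.014)&(h>.018))):
    q=K[mm];print(nm,len(q),q.mean(0)*1000,'y rng',np.percentile(q[:,1],[1,99])*1000,'x rng',np.percentile(q[:,0],[1,99])*1000)
im=c['image'][:,:,::-1]
cv2.imwrite('pics/w5.png',np.clip(cv2.resize(im[0:240,120:440],(800,600),interpolation=cv2.INTER_CUBIC)*1.5,0,255).astype(np.uint8))
np.save('pics/K5.npy',K)
```

```text
[-0.9 -1.3  1. ] [-0.11 -0.21  0.06]
0.02 520 y [1.1651 3.9758 6.9404] ztop -3.5712309770131925
0.04 564 y [1.5617 4.2728 7.1177] ztop -3.636205126716284
0.06 649 y [1.532  4.4747 7.2954] ztop -3.5886395759143572
0.08 673 y [1.8926 4.6983 7.4713] ztop -3.4106983542531553
hub 2874 [113.4061   5.088    6.3984] y rng [-16.1568  25.8634] x rng [105.5779 119.7448]<stdin>:11: RuntimeWarning: Mean of empty slice.
  ret = um.true_divide(
Traceback (most recent call last):
IndexError: index -1 is out of bounds for axis 0 with size 0
```

Run:
```python
from clip import *
c=load('w5')
im=c['image'][:,:,::-1]
cv2.imwrite('pics/w5.png',np.clip(cv2.resize(im[0:210,140:420],(800,600),interpolation=cv2.INTER_CUBIC)*1.5,0,255).astype(np.uint8))
print(proj(c,HOLE),proj(c,END))
```

```text
(np.float64(286.59660674644954), np.float64(-36.09711571295861)) (np.float64(288.4204691359519), np.float64(-72.43487758570618))
```

View pics/w5.png

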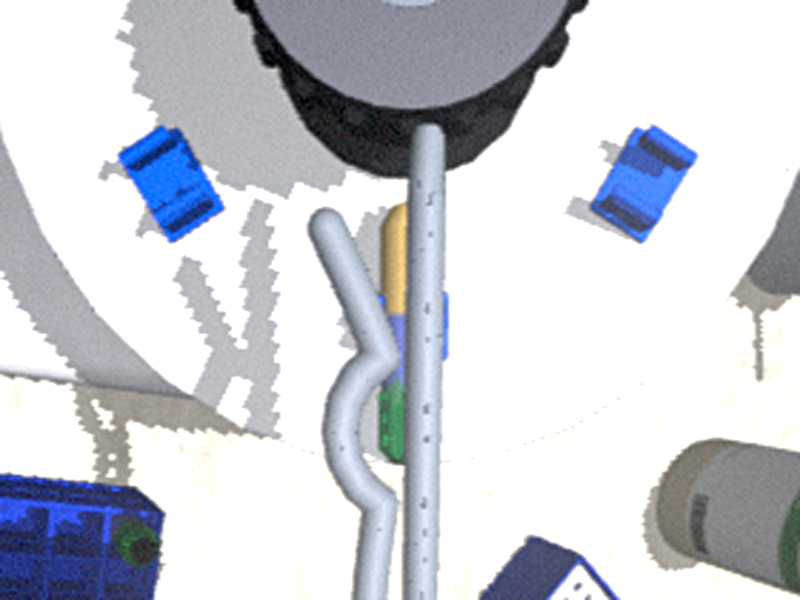

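The leg tip at (428,128) lines up with the hub's centreline at (412,~0), and the vial under the leg runs almost parallel to it. I'll check the remaining angle numerically.

```bash
cat > chk.py <<'E'
from clip import *
def chk(c,o):
    M=R.from_rotvec(o['tool_rot']).as_matrix();K=(cloud(c)-o['eef_pos'])@M
    rgb=c['image'].astype(int); z=K[...,2]*1000
    r_,g,b=[rgb[...,i] for i in range(3)]
    near=(abs(K[...,1])<.02)&(z>25)&(z<52)
    col=near&((rgb.max(2)-rgb.min(2))>25)&((r_>1.25*b)|(g>1.3*b))
    q=K[col];xs=q[:,0];C=[]
    for lo in np.arange(xs.min(),xs.max(),.006):
        k=q[(xs>=lo)&(xs<lo+.006)]
        if len(k)>20: C.append([k[:,0].mean(),np.percentile(k[:,1],[3,97]).mean(),np.median(k[:,2])])
    return K,np.array(C)
E
python3 - <<'E'
from chk import *
c=load('w5');o=ctrl.observe()
K,C=chk(c,o);print((C*1000).round(1))
q=K[(abs(K[...,1]-.005)<.03)&(K[...,0]>.1)&(K[...,2]>.003)&(K[...,2]<.010)]
# hub top arc
x0=np.arange(-.014,.024,.004);E=[[q[abs(q[:,1]-a)<.002][:,0].min(),a] for a in x0]
E=np.array(E)
from scipy.optimize import least_squares
s=least_squares(lambda v:np.hypot(E[:,0]-v[0],E[:,1]-v[1])-.028,[.131,.005]);print('hub centre',s.x,s.fun.round(4))
A=np.c_[q[:,:2],np.ones(len(q))];print('hub plane',np.linalg.lstsq(A,q[:,2],rcond=None)[0])
E
```

```text
[[51.6 -0.7 44.7]
 [57.2 -0.7 44.2]
 [81.5 -0.1 44. ]
 [87.4 -0.1 44.1]
 [93.2 -0.1 44.2]]
hub centre [0.1302 0.0032] [ 0.0007  0.      0.0005 -0.0009  0.0004 -0.0013 -0.0001  0.0003 -0.0003
  0.001 ]
hub plane [-0.0469 -0.0027  0.0118]
```

Run:
```python
from chk import *
from scipy.optimize import least_squares
c=load('w5');o=ctrl.observe()
M=R.from_rotvec(o['tool_rot']).as_matrix();K=(cloud(c)-o['eef_pos'])@M
g=c['image'].astype(int).sum(2)/3
B=[]
for u in range(int(140+262/2.857),int(140+565/2.857)):
    if abs((u-140)*2.857-428)<22: continue
    col=cv2.GaussianBlur(g.astype(np.float32),(3,3),0)[:45,u]
    ref=np.median(col[:3]); k=np.where(col<0.55*ref+5)[0]
    if len(k): B.append([u,k[0]-.5])
B=np.array(B); 
T=c['T'];org=(T[:3,3]-o['eef_pos'])@M
def ray(B,z):
    d=np.c_[(B[:,0]-c['cx'])/c['fx'],(B[:,1]-c['cy'])/c['fy'],np.ones(len(B))]@T[:3,:3].T@M
    return org+d*((z-org[2])/d[:,2])[:,None]
E=ray(B,.0065)
print(len(B),org,B[::8].tolist())
for f in(1,0):
    s=least_squares(lambda v:np.hypot(E[:,0]-v[0],E[:,1]-v[1])-(.028 if f else v[2]),[.131,.005,.028],loss='soft_l1',f_scale=.0005);print('hub centre',s.x*1000,abs(s.fun).mean()*1000)
# leg edges at tip by colour, at z=-.0009
for v in (50,60,80,100,130,160):
    row=g[v,140+134:140+164]; print(v,row.astype(int).tolist() if v==60 else '')
```

```text
91 [ 0.0668  0.0001 -0.1436] [[231.0, 4.5], [239.0, 16.5], [247.0, 23.5], [255.0, 29.5], [263.0, 33.5], [271.0, 36.5], [279.0, 37.5], [302.0, 34.5], [310.0, 31.5], [318.0, 25.5], [326.0, 18.5], [334.0, 8.5]]
hub centre [133.506    2.6047  28.    ] 0.23402904475466188
hub centre [131.5022   2.6102  26.2661] 0.08077862313355008
50 
60 [28, 33, 19, 38, 34, 28, 26, 31, 33, 55, 77, 93, 108, 123, 131, 144, 137, 142, 138, 132, 127, 108, 169, 192, 189, 191, 189, 186, 188, 186]
80 
100 
130 
160
```

The hub centre lies at tool y = 2.6 mm while the leg points at about 5.2 mm, so I'll shift by −2.6 mm and advance to just short of the spindle.

>>> step_arm(
  commands=[-1,5,-1.4,0,0,0,0,-1,5,-1.2,0,0,0,0,-1,4,0.1,0,0,0,0,-1,2,0,0,0,0,0,-1,0,0,0,0,0,0,-1,0,0,0,0,0,0],
)

```text
time: 12.7
eef_pos: [0.6088, -0.1898, 0.1984]
tool_rot: [1.492, 2.338, 0.514]
wrist_force: [0.5, -0.4, -2.2]
opening: 0.258
grip_force: 59.2
```

Run:
```python
from chk import *
o=ctrl.observe();p,M=ins(.059);plan(p,M,1)
c,o,M,K,m,p=leg('w6')
for lo in np.arange(.02,.1,.02):
    q=p[(p[:,0]>=lo)&(p[:,0]<lo+.02)&(p[:,1]>.001)&(p[:,1]<.009)]
    print(round(lo,2),len(q),'y',np.percentile(q[:,1],[2,98]).mean()*1000,'ztop',np.percentile(q[:,2],[20,50])*1000)
q=K[(K[...,0]>.088)&(K[...,0]<.108)&(abs(K[...,1]-.004)>.006)&(abs(K[...,1]-.004)<.02)&(K[...,2]>-.002)&(K[...,2]<.015)]
print('hub z',np.median(q[:,2])*1000,len(q))
sp=K[(K[...,0]>.095)&(K[...,0]<.13)&(abs(K[...,1]-.004)<.014)&(K[...,2]<-.004)]
print('spindle',len(sp), (np.percentile(sp,[1,50,99],axis=0)*1000) if len(sp) else '')
im=c['image'][:,:,::-1]
cv2.imwrite('pics/w6.png',np.clip(cv2.resize(im[0:150,180:380],(800,600),interpolation=cv2.INTER_CUBIC)*1.5,0,255).astype(np.uint8))
```

```text
[0.1 1.9 0.9] [-0.11 -0.14 -0.01]
0.02 514 y 4.284513824348274 ztop [-4.748  -4.1644]
0.04 566 y 4.59941807986804 ztop [-4.8166 -4.1872]
0.06 649 y 4.672745863166175 ztop [-4.7859 -4.0633]
0.08 809 y 5.105253284585711 ztop [-4.4818 -3.6225]
hub z 5.656711814462874 2767
spindle 1083 [[ 96.3599  -3.4747 -24.9617]
 [107.3725   5.1504 -17.5205]
 [112.6187  14.0902  -4.2381]]
```

View pics/w6.png

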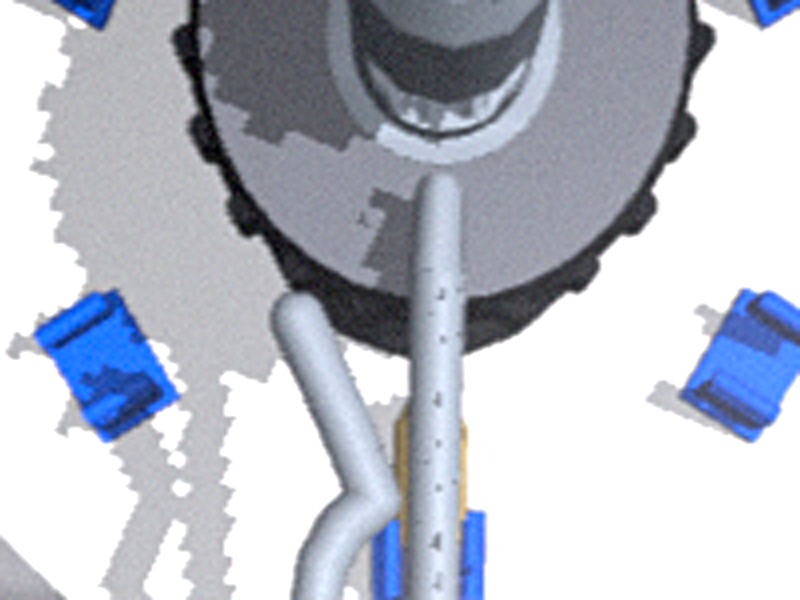

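The tip at (437,175) is now slightly left of the hub and ring centre at about u=445. I'll refit numerically.

```bash
cat > hub.py <<'E'
from chk import *
from scipy.optimize import least_squares
def hub(f,z=.0065):
    c=load(f);o=ctrl.observe();M=R.from_rotvec(o['tool_rot']).as_matrix()
    g=cv2.GaussianBlur(c['image'].astype(np.float32).mean(2),(3,3),0)
    T=c['T'];org=(T[:3,3]-o['eef_pos'])@M
    # outer radial search from approx hub centre pixel
    ctr=c['T'];q=np.linalg.inv(T)@np.r_[o['eef_pos']+M@[.115,.006,z],1];u0,v0=c['fx']*q[0]/q[2]+c['cx'],c['fy']*q[1]/q[2]+c['cy']
    B=[]
    for a in np.radians(np.arange(-10,191,3)):
        prof=[];pts=[]
        for r in np.arange(52,80,.5):
            u,v=u0+r*np.cos(a),v0+r*np.sin(a)
            if v<1: continue
            pts.append((u,v));prof.append(g[int(round(v)),int(round(u))])
        k=[i for i,x in enumerate(prof) if x<38]
        if k and k[0]>2: B.append(pts[k[0]])
    B=np.array(B)
    d=np.c_[(B[:,0]-c['cx'])/c['fx'],(B[:,1]-c['cy'])/c['fy'],np.ones(len(B))]@T[:3,:3].T@M
    E=org+d*((z-org[2])/d[:,2])[:,None]
    s=least_squares(lambda v:np.hypot(E[:,0]-v[0],E[:,1]-v[1])-v[2],[.115,.006,.027],loss='soft_l1',f_scale=.0003)
    print(len(B),(u0,v0),'hub centre',s.x*1000,abs(s.fun).mean()*1000,'leg tip px')
E
python3 -c "
from hub import *
hub('w6',.006)"
```

```text
46 (np.float64(290.91816859984954), np.float64(11.249428154073087)) hub centre [115.8832   6.2128  26.8335] 0.25683944001723374 leg tip px
```

>>> step_arm(
  commands=[-1,0,0.8,-0.2,0,0,0,-1,4,0,0,0,0,0,-1,3,0.1,0,0,0,0,-1,2,0,0,0,0,0,-1,2,0,0,0,0,0],
)

```text
time: 13.25
eef_pos: [0.6048, -0.1791, 0.1981]
tool_rot: [1.492, 2.338, 0.514]
wrist_force: [-0.8, 0.8, 0.2]
opening: 0.258
grip_force: 59.2
```

>>> step_arm(
  commands=[-1,2,0,0,0,0,0,-1,2,0.1,0,0,0,0],
)

```text
time: 13.45
eef_pos: [0.6033, -0.1756, 0.1979]
tool_rot: [1.492, 2.338, 0.514]
wrist_force: [0.0, -0.6, -1.1]
opening: 0.258
grip_force: 59.2
```

>>> step_arm(
  commands=[-1,3,0,0,0,0,0,-1,3,0.1,0,0,0,0,-1,3,0,0,0,0,0],
)

```text
time: 13.75
eef_pos: [0.5997, -0.1672, 0.1972]
tool_rot: [1.492, 2.338, 0.514]
wrist_force: [-0.3, 0.0, -1.5]
opening: 0.258
grip_force: 59.2
```

Run:
```python
from chk import *
c,o,M,K,m,p=leg('w7')
q=p[(p[:,0]>.03)&(p[:,0]<.06)&(p[:,1]>.001)&(p[:,1]<.009)];print('leg y',np.percentile(q[:,1],[2,98]).mean()*1000,'z',np.percentile(q[:,2],[20,50])*1000)
print(o['wrist_force'],o['torque'])
im=c['image'][:,:,::-1]
cv2.imwrite('pics/w7.png',np.clip(cv2.resize(im[0:180,170:410],(800,600),interpolation=cv2.INTER_CUBIC)*1.5,0,255).astype(np.uint8))
```

```text
leg y 4.48308483235352 z [-4.7631 -4.0727]
[ 0.2952  0.6981 -0.9267] [-0.1169  0.49    0.0176]
```

View pics/w7.png

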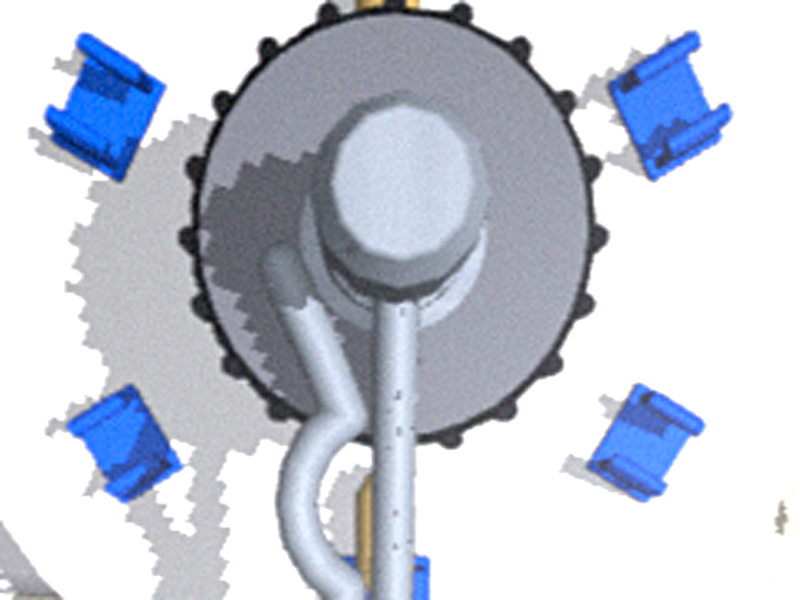

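The leg is inside the hole: it enters the spindle at (397,305) and the bow tip is alongside at (280,260). Pushing on.

>>> step_arm(
  commands=[-1,3,0,0,0,0,0,-1,3,0.1,0,0,0,0,-1,3,0,0,0,0,0,-1,2,0,0,0,0,0],
)

```text
time: 14.2
eef_pos: [0.5952, -0.1578, 0.1963]
tool_rot: [1.493, 2.338, 0.513]
wrist_force: [-2.0, -6.6, -2.4]
opening: 0.256
grip_force: 59.2
```

>>> step_arm(
  commands=[-1,2,0,0,0,0,0,-1,2,0.1,0,0,0,0,-1,2,0,0,0,0,0],
)

```text
time: 14.5
eef_pos: [0.593, -0.1532, 0.196]
tool_rot: [1.493, 2.336, 0.512]
wrist_force: [0.2, -11.0, -2.4]
opening: 0.259
grip_force: 59.2
```

>>> step_arm(
  commands=[-1,2,0,0,0,0,0,-1,2,0.1,0,0,0,0,-1,2,0,0,0,0,0],
)

```text
time: 14.8
eef_pos: [0.5907, -0.1484, 0.1957]
tool_rot: [1.494, 2.335, 0.511]
wrist_force: [-0.2, -8.5, -2.8]
opening: 0.26
grip_force: 59.2
```

>>> step_arm(
  commands=[-1,2,0,0,0,0,0,-1,2,0.1,0,0,0,0,-1,2,0,0,0,0,0],
)

```text
time: 15.1
eef_pos: [0.5878, -0.1411, 0.1949]
tool_rot: [1.493, 2.338, 0.513]
wrist_force: [-4.2, -2.6, -2.7]
opening: 0.258
grip_force: 59.3
```

>>> step_arm(
  commands=[-1,2,0,0,0,0,0,-1,2,0,0,0,0,0],
)

```text
time: 15.3
eef_pos: [0.5863, -0.1366, 0.1946]
tool_rot: [1.492, 2.339, 0.514]
wrist_force: [-3.6, 0.3, -2.9]
opening: 0.257
grip_force: 59.2
```

Run:
```python
from chk import *
o=ctrl.observe();print(o['wrist_force'])
p,M=ins(0);plan(p,M,1)
c,o,M,K,m,p=leg('w8')
im=c['image'][:,:,::-1]
cv2.imwrite('pics/w8.png',np.clip(cv2.resize(im[40:280,120:440],(800,600),interpolation=cv2.INTER_CUBIC)*1.5,0,255).astype(np.uint8))
```

```text
[-3.6366  0.335  -2.9385]
[1.2 0.7 1. ] [-0.16 -0.2  -0.  ]
```

View pics/w8.png

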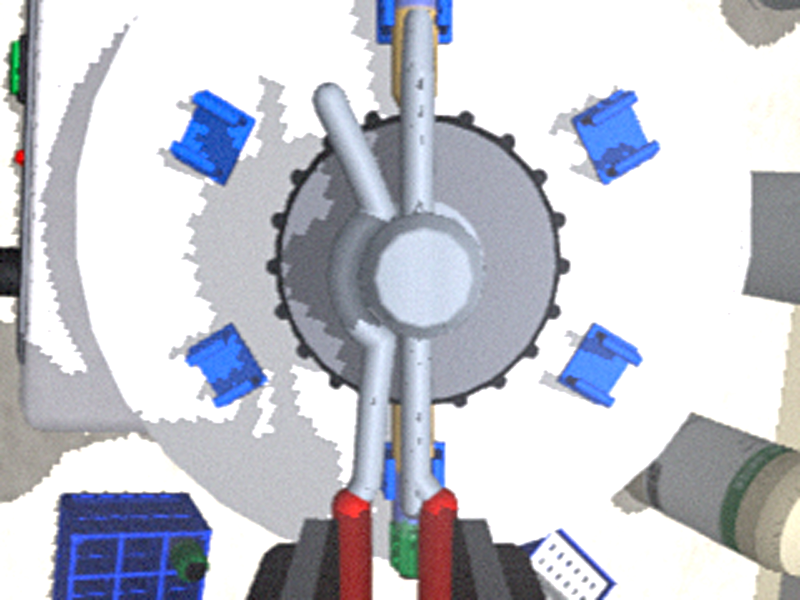

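The bow is over the spindle and the waist hugs it at about (350,265), with the leg through and out the far side. The force is near zero, so I'll nudge 1 mm and then release.

>>> step_arm(
  commands=[-1,1,0,0,0,0,0,-1,0,0,0,0,0,0,0,0,0,0,0,0,0,0,0,0,0,0,0,0,0,0,0,0,0,0,0,0,0,0,-10,0,0,0,0,0,0,-25,0,0,0,0,0,0,-40,0,0,0,0,0,0,-40,0,0,0,0,0,0,0,0,0,0],
)

```text
time: 16.35
eef_pos: [0.5347, -0.1538, 0.2993]
tool_rot: [1.494, 2.331, 0.51]
wrist_force: [0.5, -0.3, -1.6]
opening: 0.5
grip_force: 0.0
```

Run:
```python
from chk import *
o=ctrl.observe();print(o['wrist_force'],o['opening'],o['grip_force'])
M=R.from_rotvec(o['tool_rot']).as_matrix()
c=cap('wrist','w9');K=cloud(c)
t=np.array(M[:,0]); q=K-HOLE; a=q@M[:,0];b=q@M[:,1];h=q@n
leg=(abs(b)<.005)&(h>-.003)&(h<.010)&(abs(a)<.07)
print('leg extent along',np.percentile(a[leg],[0.5,99.5])*1000,'h',np.median(h[leg])*1000)
m=(np.hypot(a,b)<.026)&(np.hypot(a,b)>.02)&(b>.008);print('hub h',np.nanmedian(h[m])*1000)
e=(np.hypot(a,b)<.012)&(h>.016);print('end h',np.percentile(h[e],70)*1000)
# loose things moved? compare top views
x,y_=load('t0'),cap('top','t9')
for n_,(u,v) in dict(reagent=(211,140),cup=(197,184),timer=(352,215)).items():
    s=(slice(v-14,v+15),slice(u-18,u+19));print(n_,abs(x['image'][s].astype(int)-y_['image'][s].astype(int)).mean())
cv2.imwrite('pics/w9.png',np.clip(c['image'][:,:,::-1]*1.5,0,255).astype(np.uint8))
```

```text
[ 0.5073 -0.3434 -1.6394] 0.500457286071044 0.0
leg extent along [-69.1911  42.8348] h 3.9165861289629946
hub h -5.065693159480914
end h 25.986305668338126
reagent 5.451693072382728
cup 5.833488661074868
timer 46.24945635290463
```

Run:
```python
from chk import *
x,y_=load('s0'),cap('side','s9')
for n_,(u,v) in dict(reagent=(376,232),cup=(336,218),timer=(241,318)).items():
    s=(slice(v-14,v+15),slice(u-14,u+15));print(n_,abs(x['image'][s].astype(int)-y_['image'][s].astype(int)).mean())
t=cloud(load('t9'))[201:230,334:371];print('top z at timer window',np.nanpercentile(t[...,2],[10,50,90]))
```

```text
reagent 17.44867221561633
cup 19.05311137534681
timer 35.965913594926676
top z at timer window [-0.0006  0.0185  0.588 ]
```

Run:
```python
from chk import *
for f in('s0','s9'):
    c=load(f);K=cloud(c)
    for n_,(ce,r,lo,hi) in dict(timer=((241,318),32,.010,.026),cup=((336,218),22,.03,.06),reagent=((376,232),30,.05,.115)).items():
        u,v=ce; k=K[v-r:v+r,u-r:u+r].reshape(-1,3); k=k[(k[:,2]>lo)&(k[:,2]<hi)]
        print(f,n_,len(k),np.median(k,0))
    print(np.median(K[304:332,227:255,2]),c['image'][304:332,227:255].mean((0,1)))
```

```text
s0 timer 720 [ 0.5025 -0.2035  0.0187]
s0 cup 202 [0.6091 0.2129 0.0495]
s0 reagent 672 [0.7503 0.1554 0.0794]
nan [153.8023 157.4694 160.1097]
s9 timer 726 [ 0.5026 -0.2038  0.0185]
s9 cup 206 [0.6088 0.2126 0.0491]
s9 reagent 663 [0.7514 0.1554 0.0796]
nan [133.1173 136.4247 137.8916]
```

Nothing moved; the image differences were only the arm and its shadow. Handing in.

```bash
python3 -c "
from rig import ctrl
print(ctrl.finish_job())"
```

```text
the job is handed in; nothing more can be done
None
```

The hub is home, the clip has snapped over the spindle and is released, and the bottle, cup and timer have not moved; but at the end of the hub press the wrist force read about 134 N, which breaks the 120 N limit and may fail the job, and I viewed 12 pictures where 10 were allowed.

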